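Take the hand nut off the spindle sander

ROBOT

A 6-joint arm with a two-finger parallel gripper is mounted at the origin on the work surface. World frame = base frame: x ahead of the robot, y to its left, z up, the work surface at z = 0. Lengths are in m, angles in rad, forces in N, time in s.
With the tool pointing down it reaches from about 0.35 to 0.875 m from the base axis. Payload 15.5 kg.
Tool frame: the origin (TCP) lies at the very end of the fingers, on their centre line; the grasp point (between the pads) lies 19 mm behind it (hold_point_z is the distance from the TCP to the grasp point, in m); z points along the fingers, y is the line along which they close (so a half turn about z gives the same grasp; the last joint's range is limited). The gripper opens to 85 mm and grips with 20 to 120 N. Pads are 22 mm wide; open, the fingers measure 114 mm over their backs; the gripper's body (76 mm by 85 mm) begins 54 mm behind the grasp point. The pads swing forward as they close: fully open they stand 13 mm farther back than shut.
Start: joints at [1.056, 0.494, 1.345, -0, 1.302, -0.096], TCP at [0.255, 0.571, 0.231] pointing down, gripper open.
Joint ranges: [-2.91, 2.91], [-0.82, 2.16], [0.22, 2.67], [-1.22, 4.37], [0.12, 2.79], [-3.08, 3.08]. Speed limits (rad/s): [1.89, 1.89, 2.57, 3.01, 3.01, 3.01].

INTERFACE

Orientations are given as a unit quaternion [w, x, y, z].
In Python, from bench import * gives the robot as it stands. The module is installed in compiled form; this text tells all that it offers.
- The arm moves only by the tool send_rows, never from a script. Its argument "targets" is one flat list of numbers, 4 for each row, row after row: the shift along the tool's x, y, z in m, then the turn about the tool's z in rad. A call has 1 to 12 rows; each row shifts and turns the commanded pose from where the row before left it, along the tool's axes as they then stand; what a row does not reach is not made up. A row lasts 1/8 s, in which the tool goes at most 62.5 mm and 10.7 degrees, less where a joint would pass 70% of its speed; a pose out of reach is approached as far as the arm can. A call is refused whole if a number of a shift passes 0.0625 or a number of a turn 0.188, either way. A call with a gripper value outside its range is refused whole. "hand" is the closure, from -1 (fully open) to 1 (shut), set as the call begins (left out, the last holds). The fingers move at their own pace and stop on an object; the grip force is fixed at half the most. Time passes only in rows, so rows that do not move let the fingers close. It gives the time, the measured TCP pose, the force, the opening and the grip force at its end, in the units of the state.
- sense(): the state, without advancing time (a new reading comes with each control period).
- snapshot(name): name is "scene" or "top" or "wrist"; returns a dict with "image" (400x640x3 uint8, red, green, blue), "fx", "fy", "cx", "cy" (pixels), "camera_from_world" (4x4, takes a point from world to camera coordinates); the wrist camera has in their place "tool_from_camera" (4x4, takes a point from camera to tool coordinates, whose origin is the TCP and whose axes are the flange's). Camera axes: x right, y up, looking along -z (the intrinsics and any distortion apply to the point x, -y, -z); pixel columns grow to the right and rows downward; lengths in m; the calibration is good to about 2 mm. A picture is of the moment at which its call begins: read the wrist's pose just before it. There is no depth.
- close_job(): hands the job in; it is judged then, once.
The state is a dict: "time": time; "joint_positions": joint angles; "qd": joint speeds; "tau": joint torques, N m; "ee_pos": TCP position; "eef_rot": TCP orientation; "contact_force": force on the tool from outside, world axes, zero at the start; "ft_torque": the same for the moment, N m; "finger_gap": finger opening in m; "gripper_force": force on a finger pad.
Only numpy, scipy, OpenCV 4.12 (cv2) and the standard library are available. Lean on these libraries where they do the work, as an engineer would, in place of code of your own. Each camera call takes 0.05 s, during which the arm holds its last target. There are 200 camera calls.

TASK

The sanding drum has to come off the spindle sander, so take off the black hand nut that clamps it. Nobody remembers whether this spindle has a right-hand or a left-hand thread: find out by trying which way the nut gives, unscrew it and lift it off. Finish while still holding the nut in the gripper, upright and still, higher than the drum and about 20 cm to one side of the spindle, so that I can draw the drum off upwards, and leave the other things on the sander and the bench where they are.

Things in the scene. Friction and masses are not known exactly. Their poses are not given: they have to be found in the camera images.
- nut: Black hand nut, twelve-sided, 45 mm across the flats (47 mm over the corners), 36 mm high, closed top with one raised aluminium bar 7 mm wide and 4 mm high from the centre to the rim, which shows how far it has turned; 0.22 kg. Origin: centre of its underside; z up along its axis, x along the bar. Starts screwed home, underside on the clamp washer; stays as turned when let go.
- nut_bar (a point): Outer end of the nut's raised bar, 20 mm out from the nut's axis and 41 mm above its underside. A right-hand thread loosens anticlockwise seen from above, a left-hand one clockwise; the hand is hidden and differs from start to start. The wrong way, the nut meets a solid stop within 0.25 rad and the fingers then slip round it.
- spindle (a point): On the axis of the upright spindle, at the clamp washer's top face (the nut's underside when home), 110 mm above the bench. The coarse-threaded end reaches 23.5 mm higher, inside the nut. From home the nut comes free after 2.4 to 2.6 rad of loosening, climbing 6 mm on the way (2.5 mm per rad), then lifts straight off; turning further does no harm. Little thread friction.
- sander: Spindle sander let into the bench. Origin: on the bench, on the spindle axis. Fixed plate 12 mm thick, x -150 to 150 mm, y -155 to 205 mm. Drum on the axis, 76 mm diameter, top at 103 mm; on it the clamp washer, 60 mm diameter, top at 110 mm. A dust box, 85 mm in x, 65 mm in y, centred 135 mm from the spindle along +y, top at 157 mm; hose behind it.
- sleeve: Spare abrasive sleeve: upright brown tube, 60 mm diameter, 90 mm high, standing on the sander's plate (at -y, far side of the drum). Origin: centre of its underside. Leave it.
- washer: Spare steel washer, 54 mm diameter, 6 mm thick, lying on the sander's plate. Origin: centre of its underside. Leave it.
- dust_brush: Flat hand brush with a wooden handle, 190 mm long, 20 mm high, lying on the sander's plate on the robot's side of the drum. Origin: centre of its underside; x runs along it to the bristles. Leave it.
- glue: White glue bottle, 62 mm diameter, 175 mm high, standing on the bench at the robot's left. Origin: centre of its underside. Leave it.
- screw_jar: Glass jar with a steel lid, 68 mm diameter, 85 mm high, standing on the bench at the robot's left. Origin: centre of its underside. Leave it.
- sanding_block: Wooden sanding block with a cork sole, 115 x 62 x 38 mm, on the bench at the robot's right. Origin: centre of its underside. Leave it.
- spanner: Steel spanner, 190 mm long, 8 mm thick, lying on the bench at the robot's right. Origin: its middle, on the bench. Leave it.
Mind the look-alikes: they are no part of the job. Of the things like the nut, leave any that is green; of the rest the larger one is meant.

How it is judged:
At the end, for the whole second after the job is handed in: The nut is held in the fingers (over 3 N), at rest, touching nothing else, within 20 degrees of upright, its underside at least 115 mm above the bench (the drum with its washer ends at 110 mm) and its axis 140 to 300 mm from the spindle axis (height (world z) of nut above 0.115 m and horizontal distance between nut and spindle between 0.14 and 0.3 m and contact force between the fingers and nut above 3 N and angle between nut's own z axis and vertical below 0.35 rad and contact force between nut and sander below 0.1 N and contact force between nut and glue below 0.1 N and contact force between nut and screw_jar below 0.1 N and contact force between nut and sleeve below 0.1 N and linear speed of nut below 0.03 m/s); the arm keeps its last pose, push and grip.
It fails at once if a thing lying or standing on the sander's plate was shifted by more than 25 mm (distance of any of sleeve, washer, dust_brush from where it was at the start of the episode above 0.025 m).
It fails at once if a thing on the bench was shifted by more than 25 mm (distance of any of glue, screw_jar, sanding_block, spanner from where it was at the start of the episode above 0.025 m).
It fails at once if the nut was dropped: it left the spindle and came down on the bench or the plate (height (world z) of nut below 0.095 m).
It also fails if it takes over 61 s, if anything falls off the work surface, if the arm or the gripper's body presses on something with over 40 N, if the wrist force passes 120 N, or if a joint passes its speed limit or range.

## Working session

There is one attempt and no reset: what is moved stays moved. The work goes in short steps, Python scripts to look and compute and a tool call to move; the robot and the scene stay as the last step left them, time stands still between calls to the robot, and variables do not carry over. Pictures are saved under pics/ and viewed, at most 10 in all, crops included, and the job is handed in when it is done.

Besides the shell and the picture viewer there is one more tool, called after ">>>" in YAML: its name, and indented under it one key for each argument. send_rows: Moves the arm, as the interface text tells. Its arguments: {"type":"object","properties":{"targets":{"type":"array","items":{"type":"number"}},"hand":{"type":"number"}},"required":["targets"]}

```bash
mkdir -p pics; cat > h.py <<'E'
from bench import *
import numpy as np, cv2
def snap(n,f):
    s=snapshot(n); cv2.imwrite('pics/'+f,s['image'][:,:,::-1]); np.savez('pics/'+f[:-4]+'.npz',**s); return s
def ray(s,u,v,z):
    M=np.linalg.inv(s['camera_from_world']); d=M[:3,:3]@np.array([(u-s['cx'])/s['fx'],-(v-s['cy'])/s['fy'],-1]); o=M[:3,3]
    return o+d*(z-o[2])/d[2]
def proj(s,p):
    c=s['camera_from_world']@np.append(p,1); return s['cx']+s['fx']*c[0]/-c[2], s['cy']-s['fy']*c[1]/-c[2]
E
python3 - <<'E'
from h import *
for n in('scene','top'):
    s=snap(n,n+'.png'); print([k for k in s if k!='image'],s['fx'],s['cx'],s['cy'],np.linalg.inv(s['camera_from_world']).round(3).tolist())
s=sense(); print(s['eef_rot'],s['finger_gap'],s['time'])
E
```

```text
['fx', 'fy', 'cx', 'cy', 'camera_from_world'] 368.10281347501694 319.8228941051277 202.31059619369378 [[0.604, -0.581, 0.546, 1.035], [0.797, 0.432, -0.423, -0.382], [0.01, 0.69, 0.724, 0.731], [0.0, 0.0, 0.0, 1.0]]
['fx', 'fy', 'cx', 'cy', 'camera_from_world'] 369.03812542100087 320.804065848309 199.6877744109934 [[-0.009, 0.977, -0.215, 0.346], [-1.0, -0.008, 0.005, -0.008], [0.003, 0.215, 0.977, 1.171], [0.0, 0.0, 0.0, 1.0]]
[-1.48788540e-04  2.08347981e-01  9.78054611e-01 -5.23525966e-04] 0.08554585733365262 0.1
```

View pics/scene.png

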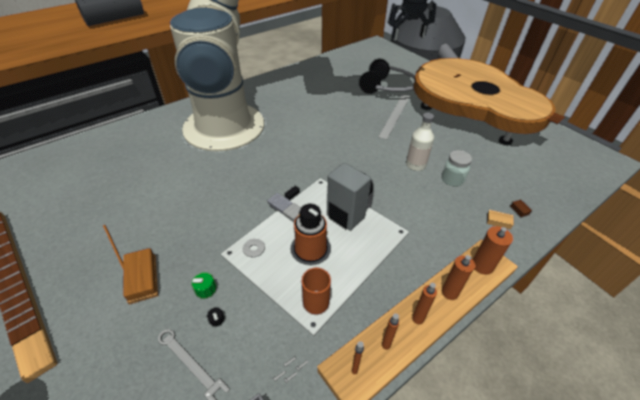

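View pics/top.png

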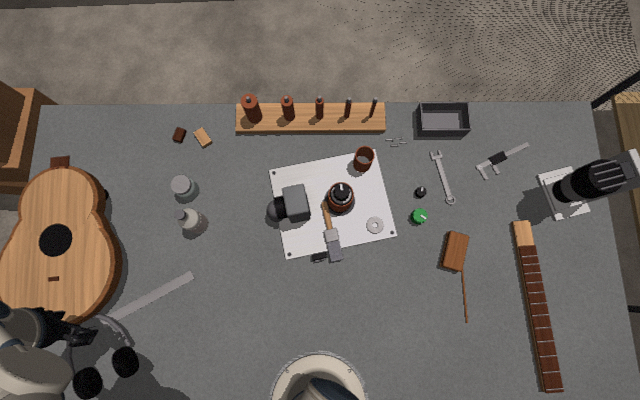

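Nut candidates (top view): black on the spindle (341,191), small black (420,192), green (419,216). The one on the spindle fits, being black and the larger. I'll confirm that in a crop and measure it.

```bash
python3 - <<'E'
from h import *
L=lambda f:dict(np.load('pics/'+f+'.npz'))
t=L('top');s=L('scene')
def crop(s,u,v,r=45): 
    return cv2.resize(np.ascontiguousarray(s['image'][v-r:v+r,u-r:u+r,::-1]),(390,390),interpolation=cv2.INTER_CUBIC)
cv2.imwrite('pics/c.png',np.hstack([crop(t,341,195,30),crop(s,310,215,30)]))
def blob(s,u,v,thr=45,r=25):
    im=s['image'].max(2); m=np.zeros_like(im); m[v-r:v+r,u-r:u+r]=(im[v-r:v+r,u-r:u+r]<thr)
    n,l,st,c=cv2.connectedComponentsWithStats(m)
    for i in range(1,n):
        if st[i,4]>15: print(st[i],c[i])
blob(t,341,191);blob(s,311,216)
# plate corners
g=t['image'].astype(int); m=((g.min(2)>165)&(g.max(2)-g.min(2)<25)).astype(np.uint8)
c=max(cv2.findContours(m,0,2)[0],key=cv2.contourArea); r=cv2.minAreaRect(c); print(r)
P=np.array([ray(t,u,v,.012)[:2] for u,v in cv2.boxPoints(r)]); print(P.round(3), np.linalg.norm(P-np.roll(P,1,0),axis=1))
for u,v in [(341,191),(341,188)]: print(ray(t,u,v,.146))
print(ray(s,311,213,.146))
E
```

```text
[333 184  16  17 121] [339.07438017 193.55371901]
[343 184   8  10  23] [345.60869565 187.47826087]
[330 192  22  13  36] [338.08333333 200.47222222]
[325 196  23  20  88] [333.19318182 208.17045455]
[286 191  13   8  68] [291.14705882 193.73529412]
[329 203   7  18 105] [332.06666667 211.19047619]
[300 205  21  23 317] [309.14826498 216.97791798]
((332.23077392578125, 203.1538543701172), (90.99789428710938, 113.3551254272461), 78.69007110595703)
[[ 0.703  0.159]
 [ 0.777 -0.208]
 [ 0.479 -0.251]
 [ 0.413  0.098]] [0.29586506 0.37459864 0.30038066 0.35521202]
[ 0.59593853 -0.07072722  0.146     ]
[ 0.60478067 -0.07091013  0.146     ]
[ 0.60749535 -0.07411734  0.146     ]
```

View pics/c.png

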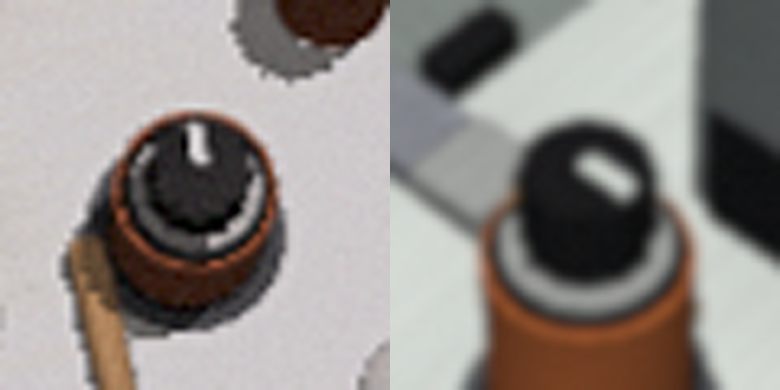

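The crop shows the black twelve-sided nut on the drum with its bar, top face centre at about (341.5,190). That puts it near (0.60, -0.072), and the bar points roughly along +x. Next I move above it, then refine with the wrist camera.

>>> send_rows:
  targets: [-0.0385,-0.0297,0,0,-0.0385,-0.0297,0,0,-0.0385,-0.0297,0,0,-0.0385,-0.0297,0,0,-0.0385,-0.0297,0,0,-0.0385,-0.0297,0,0,-0.0385,-0.0297,0,0,-0.0385,-0.0297,0,0,-0.0385,-0.0297,0,0,-0.0385,-0.0297,0,0,-0.0385,-0.0297,0,0,-0.0385,-0.0297,0,0]
  hand: -1

```text
time: 1.6
ee_pos: [0.5318, 0.0554, 0.2311]
eef_rot: [-0.0, 0.208, 0.978, -0.0]
contact_force: [0.7, 1.3, 0.5]
finger_gap: 0.0856
gripper_force: 0.0
```

>>> send_rows:
  targets: [-0.0385,-0.0297,0,0,-0.0385,-0.0297,0,0,-0.0385,-0.0297,0,0,0,0,0,0.1816,0,0,0,0.1816,0,0,0,0.1816,0,0,0,0.1816,0,0,0,0.1816,0,0,0,0.1816,0,0,0,0.1816,0,0,0,0]

```text
time: 2.98
ee_pos: [0.6003, -0.0714, 0.231]
eef_rot: [-0.0, 0.748, 0.664, -0.0]
contact_force: [0.3, -0.2, -1.1]
finger_gap: 0.0855
gripper_force: 0.0
```

```bash
python3 - <<'E'
from h import *
from scipy.spatial.transform import Rotation as R
s=sense(); print(s['ee_pos'],s['eef_rot'],s['joint_positions'],s['contact_force'],s['ft_torque'])
w=snap('wrist','w1.png'); q=s['eef_rot']; T=np.eye(4); T[:3,:3]=R.from_quat(q,scalar_first=True).as_matrix(); T[:3,3]=s['ee_pos']
C=T@w['tool_from_camera']; w['camera_from_world']=np.linalg.inv(C); w.pop('tool_from_camera'); np.savez('pics/w1.npz',**w)
print(w['fx'],proj(w,[.6,-.072,.146]),C.round(3).tolist())
E
```

```text
[ 0.60033944 -0.07141362  0.23100804] [-2.38465873e-04  7.48022431e-01  6.63673383e-01 -1.62620923e-04] [-2.17151000e-01  4.65166912e-01  1.39797129e+00  1.77303021e-05
  1.27903148e+00 -9.77976943e-02] [ 0.33730878 -0.15017516 -1.13481132] [0.00096288 0.02486142 0.0166967 ]
319.05942031121225 (np.float64(321.70238964753145), np.float64(209.1083171995566)) [[0.993, 0.113, 0.036, 0.609], [-0.118, 0.946, 0.301, 0.006], [0.0, -0.303, 0.953, 0.374], [0.0, 0.0, 0.0, 1.0]]
```

View pics/w1.png

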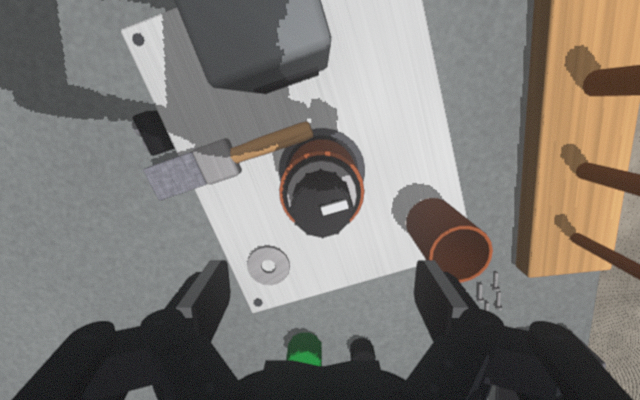

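The wrist view shows the nut's top face centred near (322,208), with the bar running from (322,210) to (347,206). This agrees with the projection (322,209). Now a quick mask measurement of the top-face edges and the bar.

```bash
cat >> h.py <<'E'
def wrist(f):
    from scipy.spatial.transform import Rotation as R
    s=sense(); w=snap('wrist',f); T=np.eye(4); T[:3,:3]=R.from_quat(s['eef_rot'],scalar_first=True).as_matrix(); T[:3,3]=s['ee_pos']
    w['camera_from_world']=np.linalg.inv(T@w.pop('tool_from_camera')); return w,s
def bar(s,c,z,r=40,thr=150):
    u,v=map(int,proj(s,c)); g=s['image'][v-r:v+r,u-r:u+r].min(2); m=(g>thr).astype(np.uint8)
    n,l,st,cc=cv2.connectedComponentsWithStats(m)
    for i in range(1,n):
        if st[i,4]>8:
            ctr=cv2.findContours((l==i).astype(np.uint8),0,2)[0][0]
            P=[ray(s,u-r+a,v-r+b,z) for a,b in cv2.boxPoints(cv2.minAreaRect(ctr))]
            p=ray(s,u-r+cc[i][0],v-r+cc[i][1],z); d=p[:2]-c[:2]; print('bar?',st[i].tolist(),p.round(4),'r',np.hypot(*d).round(4),'ang',np.arctan2(d[1],d[0]).round(3))
E
python3 - <<'E'
from h import *
w=dict(np.load('pics/w1.npz')); c=np.array([.6,-.072,.146])
bar(w,c,.150)
g=w['image'].max(2); 
m=(g<60).astype(np.uint8)
for v in range(196,244,4):
    x=np.where(m[v,270:375])[0]+270; print(v,x.min() if len(x) else 0,x.max() if len(x) else 0,end='; ')
a=np.linspace(0,2*np.pi,13)
x=np.where(g[225:250,322]<60)[0]+225;print(x)
print(proj(w,[.6+.0235*np.cos(-1.57-.118),-.072+.0235*np.sin(-1.57-.118),.146]))
for s in(-1,1):print(proj(w,[.6+s*.0233*.993,-.072-s*.0233*.118,.146]))
E
```

```text
bar? [61, 7, 14, 29, 164] [ 0.6229 -0.0564  0.15  ] r 0.0277 ang 0.599
bar? [7, 26, 2, 10, 11] [ 0.5767 -0.0604  0.15  ] r 0.026 ang 2.677
bar? [40, 31, 27, 15, 232] [ 0.6095 -0.0703  0.15  ] r 0.0097 ang 0.172
bar? [0, 35, 80, 45, 1722] [ 0.5961 -0.0919  0.15  ] r 0.0203 ang -1.762
196 295 295; 200 332 337; 204 320 323; 208 0 0; 212 0 0; 216 0 0; 220 0 0; 224 0 0; 228 0 0; 232 0 0; 236 0 0; 240 0 0; []
(np.float64(321.7460899874268), np.float64(237.6499531303617))
(np.float64(290.91554355360057), np.float64(209.12005063942655))
(np.float64(352.48953566437956), np.float64(209.0965836453805))
```

>>> send_rows:
  targets: [0,0,0.03,0,0,0,0.03,0,0,0,0.03,0,0,0,0.015,0,0,0,0.014,0,0,0,0,0]

```text
time: 3.78
ee_pos: [0.6003, -0.0714, 0.1119]
eef_rot: [-0.0, 0.748, 0.664, -0.0]
contact_force: [0.7, 0.5, 0.8]
finger_gap: 0.085
gripper_force: 0.0
```

>>> send_rows:
  targets: [0,0,0,0,0,0,0,0,0,0,0,0,0,0,0,0,0,0,0,0,0,0,0,0,0,0,0,0,0,0,0,0]
  hand: 1

```text
time: 4.78
ee_pos: [0.6001, -0.0714, 0.1133]
eef_rot: [-0.0, 0.748, 0.663, -0.0]
contact_force: [-7.0, 0.4, 13.6]
finger_gap: 0.0444
gripper_force: 60.3
```

```bash
python3 - <<'E'
from h import *
s=sense(); print(s['ee_pos'],s['joint_positions'],s['contact_force'],s['ft_torque'],s['finger_gap'],s['gripper_force'])
E
```

```text
[ 0.60007124 -0.07144542  0.11330728] [-2.17197594e-01  5.96988846e-01  1.52430324e+00 -1.92875802e-04
  1.02048350e+00 -9.70494668e-02] [-7.02650772  0.41378152 13.64690883] [ 0.0486428   1.25264984 -0.07074626] 0.04440750714575549 60.32202836126089
```

>>> send_rows:
  targets: [0,0,-0.0015,0,0,0,0,-0.1,0,0,0,-0.1,0,0,0,-0.1,0,0,0,-0.1,0,0,0,0]

```text
time: 5.52
ee_pos: [0.6001, -0.0719, 0.1139]
eef_rot: [-0.0, 0.601, 0.799, -0.0]
contact_force: [-4.3, -4.9, -1.3]
finger_gap: 0.0441
gripper_force: 61.7
```

```bash
python3 - <<'E'
from h import *
s=sense(); print(s['ee_pos'],s['joint_positions'],s['contact_force'],s['ft_torque'],s['finger_gap'],s['gripper_force'])
w,s=wrist('w2.png'); bar(w,np.array([.6,-.072,.146]),.150,r=60)
t=snap('top','t2.png');bar(t,np.array([.6,-.072,.146]),.150,r=12)
cv2.imwrite('pics/w2c.png',w['image'][180:,120:520,::-1])
E
```

```text
[ 0.60010006 -0.07194726  0.11386649] [-2.17770403e-01  5.96534222e-01  1.52323011e+00 -6.79514563e-04
  1.02240987e+00 -4.98098620e-01] [-4.28820257 -4.87325813 -1.31546172] [-0.76579108  0.53087183 -0.94859531] 0.04414544575912317 61.69627561233938
bar? [2, 79, 118, 40, 2051] [ 0.6065 -0.0894  0.15  ] r 0.0186 ang -1.212
```

View pics/w2c.png

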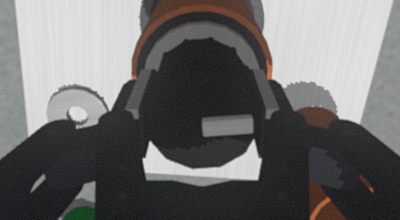

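The bar now lies nearly along the tool's y axis, having moved relative to the fingers, and there is a resisting torque of about -0.95 N m. That suggests a stop anticlockwise, so I try clockwise while following the climb.

>>> send_rows:
  targets: [0,0,0,0.1,0,0,0,0.15,0,0,-0.0003,0.15,0,0,-0.0003,0.15,0,0,-0.0004,0.15,0,0,-0.0004,0.15,0,0,-0.0004,0.15,0,0,0,0]

```text
time: 6.62
ee_pos: [0.6005, -0.0711, 0.1156]
eef_rot: [-0.0, 0.911, 0.413, 0.0]
contact_force: [-0.5, 5.1, -3.4]
finger_gap: 0.0441
gripper_force: 62.8
```

```bash
python3 - <<'E'
from h import *
s=sense(); print(s['ee_pos'],s['joint_positions'],s['contact_force'],s['ft_torque'],s['finger_gap'],s['gripper_force'])
w,s=wrist('w3.png')
cv2.imwrite('pics/w3c.png',w['image'][180:,120:520,::-1])
E
```

```text
[ 0.60050942 -0.07106405  0.11561893] [-2.16867894e-01  5.94401690e-01  1.52147236e+00  7.43957991e-04
  1.02586124e+00  5.02328459e-01] [-0.46910967  5.06952459 -3.40420353] [ 0.83888983  0.04741074 -0.09992569] 0.04412390599063693 62.832693653181195
```

View pics/w3c.png

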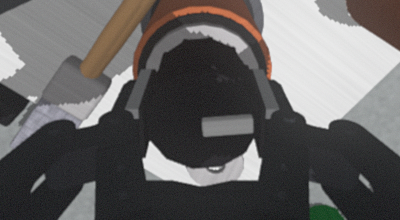

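Clockwise the nut follows the fingers: the bar stays fixed in the gripper and torque is about -0.1 N m. So it is a left-hand thread, and I keep unscrewing clockwise.

>>> send_rows:
  targets: [0,0,-0.0004,0.175,0,0,-0.0004,0.175,0,0,-0.0004,0.175,0,0,-0.0004,0.175,0,0,-0.0004,0.175,0,0,-0.0004,0.175,0,0,-0.0004,0.175,0,0,-0.0004,0.175,0,0,-0.0004,0.175,0,0,-0.0004,0.175,0,0,-0.0004,0.175,0,0,-0.0004,0.175]

```text
time: 8.18
ee_pos: [0.6005, -0.0727, 0.1206]
eef_rot: [0.001, 0.811, -0.586, 0.001]
contact_force: [-1.7, -8.4, -2.5]
finger_gap: 0.0446
gripper_force: 63.3
```

>>> send_rows:
  targets: [0,0,0,0,0,0,-0.001,0,0,0,-0.002,0,0,0,-0.002,0,0,0,0,0]

```text
time: 8.8
ee_pos: [0.5999, -0.0713, 0.1257]
eef_rot: [0.0, 0.811, -0.585, -0.0]
contact_force: [-6.5, -1.7, -1.4]
finger_gap: 0.0443
gripper_force: 64.1
```

```bash
python3 - <<'E'
from h import *
s=sense(); print(s['ee_pos'],s['joint_positions'],s['contact_force'],s['ft_torque'],s['finger_gap'],s['gripper_force'])
w,s=wrist('w4.png')
cv2.imwrite('pics/w4c.png',w['image'][180:,120:520,::-1])
E
```

```text
[ 0.59993732 -0.07127168  0.12567585] [-2.17033647e-01  5.81319832e-01  1.51339933e+00 -4.43611812e-05
  1.04795833e+00  2.60250325e+00] [-6.46278738 -1.65444356 -1.38995768] [-0.33488362  1.37693277 -0.02412444] 0.04429393209578672 64.08860488794744
```

View pics/w4c.png

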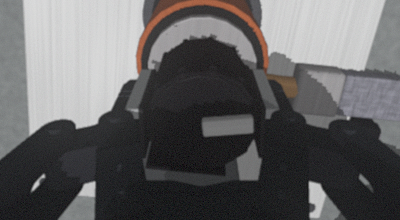

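The nut rose with the fingers and only its weight is felt, so it is free of the thread. I lift it clear of everything and then move it to the -y side.

>>> send_rows:
  targets: [0,0,-0.005,0,0,0,-0.007,0,0,0,-0.008,0,0,0,-0.01,0,0,0,-0.01,0,0,0,-0.01,0,0,0,-0.01,0,0,0,-0.005,0,0,0,0,0]

```text
time: 9.98
ee_pos: [0.6007, -0.0715, 0.1907]
eef_rot: [-0.0, 0.811, -0.585, 0.0]
contact_force: [0.6, -0.2, -2.1]
finger_gap: 0.0444
gripper_force: 64.0
```

>>> send_rows:
  targets: [0.01,0.0033,0,0,0.019,0.0063,0,0,0.019,0.0063,0,0,0.019,0.0063,0,0,0.019,0.0063,0,0,0.019,0.0063,0,0,0.019,0.0063,0,0,0.019,0.0063,0,0,0.019,0.0063,0,0,0.019,0.0063,0,0,0.01,0.0033,0,0,0,0,0,0]

```text
time: 11.48
ee_pos: [0.6007, -0.2733, 0.1902]
eef_rot: [-0.0, 0.811, -0.585, -0.0]
contact_force: [0.2, 0.1, -2.8]
finger_gap: 0.0442
gripper_force: 64.1
```

>>> send_rows:
  targets: [0,0,0,0,0,0,0,0,0,0,0,0,0,0,0,0,0,0,0,0,0,0,0,0]

```text
time: 12.22
ee_pos: [0.6008, -0.2727, 0.1904]
eef_rot: [0.0, 0.811, -0.585, -0.0]
contact_force: [-0.5, -0.4, -1.8]
finger_gap: 0.0441
gripper_force: 64.1
```

```bash
python3 - <<'E'
from h import *
s=sense(); print(s['ee_pos'],s['joint_positions'],s['contact_force'],s['ft_torque'],s['finger_gap'],s['gripper_force'],abs(s['qd']).max() if hasattr(s['qd'],'max') else s['qd'])
s=snap('scene','s5.png')
E
```

```text
[ 0.60079812 -0.27265518  0.19035949] [-5.16485429e-01  5.80448091e-01  1.30171252e+00  9.31622220e-07
  1.25945255e+00  2.30370225e+00] [-0.54229024 -0.43510572 -1.80139592] [ 0.02172489 -0.04528734 -0.04202726] 0.04408357136589859 64.05307162553072 0.0018871863096734448
```

View pics/s5.png

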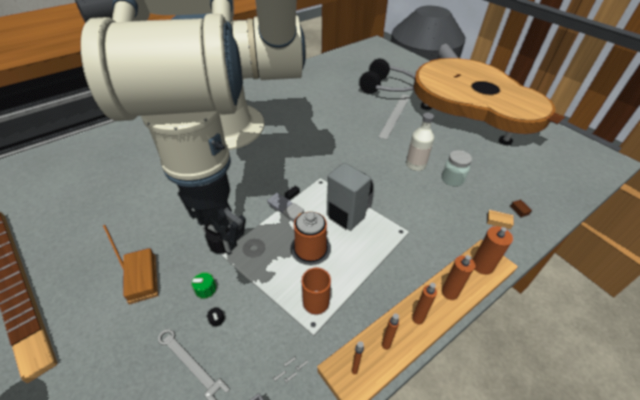

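The picture shows the bare spindle at (311,220) with the drum in place, and the nut held in the gripper at about (222,235). The sleeve, washer, brush, bottle, jar, block and spanner all appear where they started.

```bash
python3 -c "
from bench import *
print(close_job())"
```

```text
the job is handed in; nothing more can be done
None
```

The spindle has a left-hand thread: the nut came off clockwise, and the gripper now holds it upright and still, 20 cm from the spindle and well above the drum. I've handed the job in; no verdict came back.

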